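Set the biscuit packing gauge and lock it

TASK

Set the biscuit packing gauge to the orange pack length: with the fingertips, push the sliding fence along its rail by its upright steel plate until its spring pin clicks down into the notch of the orange clip. Then, with the fence sitting there, push the red lock lever on top of it all the way over, away from the robot. Only push, and gently: do not touch or lift the pin with its black knob, and leave the biscuits and the other things on the table where they are.

Things in the scene. Friction and masses are not known exactly. Their poses are not given: they have to be found in the camera images.
- gauge: Packing gauge, fixed: wooden board 270 x 470 x 12 mm high. Origin on the table under the middle of the rail's length; board from x = -150 to +120 mm. Own x points away from the robot (turned up to 15 deg), y along the rail to the robot's left, z up. Rail at x = 45 mm, 24 mm wide, top 32 mm high. Three loose biscuits lie at x about -121 mm; the rest of the board is clear
- end_wall (a point): Top middle of the gauge's fixed end wall: at x = -25, y = 228, z = 57 mm of the gauge; it stands across the rail's direction, 10 mm thick, 130 mm long
- fence: Sliding fence (about 300 g): slides only along the gauge's y, +-165 mm, about 1 N friction. Axes as the gauge; origin at the gauge's when at the middle (starts within 35 mm of that). Grey block over the rail: x 18 to 72, y +-25, z 34 to 62 mm. Steel plate towards the robot: x -80 to 20, y +-5, z 15 to 67 mm: push on its faces. A grey arm (x 70 to 114, z 46 to 60 mm) holds the pin
- fence_plate (a point): Middle of the fence's steel plate (where to push it, from either side): at x = -45, y = 0, z = 41 mm of the fence
- pin: Spring pin in the fence at its x = 100 mm: steel, 10 mm thick, round tip, black knob 20 mm across; moves only up and down, pressed down by about 8 to 10 N. Origin at the tip: 24 mm above the table when down, 30 mm on a ridge crest; knob top 62 mm above the tip. Not to be touched
- clip_orange: Orange clip fixed on a strip behind the rail (x = 100 mm of the gauge), 75 to 125 mm to one side or the other of the rail's middle. Origin at the bottom of its notch, 24 mm above the table; axes as the gauge. Along y it has 6 mm high ridges with crests at -12 and +12 mm, the notch at 0 between; ramps begin at +-24 mm. Behind it an orange bar 56 mm long with a black line at the notch
- orange_notch (a point): Bottom of the orange clip's notch. As the fence is pushed, its pin climbs the first ridge (push rises from 1 N to about 6 N), then snaps down: the push drops to nothing and the fence jumps ahead by itself and centres within 1 to 2 mm of the notch. Pushing on by more than about 10 mm past the notch takes it out over the far ridge; it can be pushed back from the other side
- clip_blue: Blue clip, same shape, on the other side of the rail's middle; not wanted
- lock (a joint): Red lock lever on top of the fence's block, hinged about the gauge's y at x = 45 mm, z = 66 mm of the fence. 0 rad: leaning 0.5 rad (29 degrees) from upright towards the robot, unlocked; 1.0 rad: leaning 0.5 rad away from the robot, locked (its stop). It stays where it is left; about 1 N at its tip moves it
- lock_tip (a point): Middle of the round bar (14 mm thick, 30 mm along y) at the end of the lock lever, 50 mm from its hinge; the lever's flat below it is 8 mm thick and 26 mm wide
- biscuit0: Round biscuit, 48 mm across and 19 mm high, lying loose near the board's front edge; origin at the centre of its underside; leave alone
- biscuit1: Round biscuit, 48 mm across and 19 mm high, lying loose near the board's front edge; origin at the centre of its underside; leave alone
- biscuit2: Round biscuit, 48 mm across and 19 mm high, lying loose near the board's front edge; origin at the centre of its underside; leave alone
- jar: Amber jar, 76 mm across, 110 mm high, standing left of the gauge; origin at the centre of its underside; leave alone
- shaker: Plain metal sugar shaker, 60 mm across, 120 mm high, standing right of the gauge; origin at the centre of its underside; leave alone
- bowl: White bowl, 130 mm across, 55 mm high, on the robot's right; origin at the centre of its underside; leave alone
- spatula: Spatula lying on the table on the robot's left; leave alone

How it is judged:
On the way, in this order (a step that is already met when the one before it is completed fails the run):
1. a fingertip pushes the fence (contact force between the fingers and fence above 0.3 N and distance of fence from where it was at the start of the episode above 0.01 m).
2. the fence's pin is down in the notch of the orange clip (y of pin in the frame of clip_orange between -0.004 and 0.004 m and z of pin in the frame of clip_orange below 0.003 m), for 0.2 s.
3. the lock lever is pushed over (all of step 2 and value of joint lock above 0.85 rad), for 0.2 s.
At the end, for the whole second after the job is handed in: The fence is at rest with its pin in the notch of the orange clip (within 4 mm of the notch's middle along the rail, tip less than 3 mm above the notch bottom) and the red lock lever is over, away from the robot (more than 0.85 of 1.0 rad) (all of step 3 and linear speed of fence below 0.01 m/s); the robot touches nothing.
It fails at once if the spring pin is lifted or carried (raised clearly higher than the ridges raise it) (z of pin in the frame of fence above 0.036 m).
It fails at once if the robot touches the spring pin (more than 1 N) (contact force between any of the fingers, the arm and pin above 1 N).
It fails at once if the fence is forced (pushed with more than 25 N) (contact force between the fingers and fence above 25 N).
It fails at once if a biscuit or another loose thing is moved by more than 15 mm (distance of any of biscuit0, biscuit1, biscuit2, jar, shaker, bowl, spatula from where it was at the start of the episode above 0.015 m).
It also fails if it takes over 51 s, if anything falls off the work surface, if the arm or the gripper's body presses on something with over 40 N, if the wrist force passes 120 N, or if a joint passes its speed limit or range.

ROBOT

A 6-joint arm with a two-finger parallel gripper is mounted at the origin on the work surface. World frame = base frame: x ahead of the robot, y to its left, z up, the work surface at z = 0. Lengths are in m, angles in rad, forces in N, time in s.
With the tool pointing down it reaches from about 0.275 to 0.85 m from the base axis. Payload 19 kg.
Tool frame: the origin (TCP) lies midway between the tips of the shut fingers; the grasp point (between the pads) lies manip.grip_depth behind it (manip.grip_depth is the distance from the TCP to the grasp point, in m); z points along the fingers, x is the direction in which the jaws open and shut, and the axes are right-handed (so a half turn about z gives the same grasp; the last joint's range is limited). The gripper opens to 85 mm and grips with 20 to 120 N. Pads are 22 mm wide; open, the fingers measure 114 mm over their backs; the gripper's body (76 mm by 85 mm) begins 54 mm behind the grasp point. The pads swing forward as they close: fully open they stand 13 mm farther back than shut.
Start: joints at [0.986, 0.15, 1.437, -0, 1.554, -0.134], TCP at [0.251, 0.518, 0.207] pointing down, gripper open.
Joint ranges: [-2.8, 2.8], [-0.68, 2.1], [0.12, 2.68], [-1.39, 4.53], [0.16, 2.79], [-2.81, 2.81]. Speed limits (rad/s): [1.89, 1.89, 2.22, 3.01, 3.01, 3.01].

INTERFACE

Orientations are given as [roll, pitch, yaw] about the fixed x, y, z axes, in that order (R = Rz(yaw) Ry(pitch) Rx(roll)).
In Python, from bench import manip, optics, job gives the robot as it stands.
- The arm moves only by the tool carry_out, never from a script. Its argument "increments" is a list of rows, each a list of 7 numbers: the shift along the tool's x, y, z in cm, then the turn, a rotation vector about the tool's x, y, z in rad, then the opening, from 0 (shut) to 1 (fully open). In form: [[tx, ty, tz, rx, ry, rz, grip], ...]. A call has exactly 5 rows; each row is the pose to reach, as a shift and turn from the pose commanded when the call began, along the tool's axes at that moment; what a row does not reach only later rows make up. A row lasts 1/12 s, in which the tool goes at most 41.7 mm and 7.16 degrees, less where a joint would pass 70% of its speed; a pose out of reach is approached as far as the arm can. A call with a gripper value outside its range is refused whole. The fingers move at their own pace and stop on an object; "force" is the grip in N (left out, the last holds). Time passes only in rows, so rows that repeat a pose let the fingers close, or fill a call up. It gives the time, the measured TCP pose, the force and the opening at its end, in the units of the state.
- manip.read_state(): the state, without advancing time (a new reading comes with each control period).
- optics.snapshot(name): name is "side" or "top" or "wrist"; returns a dict with "image" (420x560x3 uint8, red, green, blue), "camera_matrix" (3x3 intrinsics, pixels), "extrinsics" (4x4, takes a point from world to camera coordinates). Camera axes: x right, y down, z forward; pixel columns grow to the right and rows downward; lengths in m; the calibration is good to about 2 mm. A picture is of the moment at which its call begins. There is no depth.
- job.job_done(): hands the job in, once; it reports no verdict.
The state is a dict: "time": time; "joints": joint angles; "joint_velocities": joint speeds; "tau": joint torques, N m; "tool_pos": TCP position; "ee_rot": TCP orientation; "force": force on the tool from outside, world axes, zero at the start; "torque": the same for the moment, N m; "finger_gap": opening from 0.0 (shut) to 1.0 (fully open).
Only numpy, scipy, OpenCV 4.12 (cv2) and the standard library are available. Lean on these libraries where they do the work, as an engineer would, in place of code of your own. Each camera call takes 0.05 s, during which the arm holds its last target. There are 200 camera calls.

## Working session

There is one attempt and no reset: what is moved stays moved. The work goes in short steps, Python scripts to look and compute and a tool call to move; the robot and the scene stay as the last step left them, time stands still between calls to the robot, and variables do not carry over. Pictures are saved under pics/ and viewed, about 8 in all and at most 12, crops included, and the job is handed in when it is done.

Besides the shell and the picture viewer there is one more tool, called after "Call:" in YAML: its name, and indented under it one key for each argument. carry_out: Moves the arm, as the interface text tells. Its arguments: {"type":"object","properties":{"increments":{"type":"array","items":{"type":"array","items":{"type":"number"}}},"force":{"type":"number"}},"required":["increments"]}

```bash
mkdir -p pics; ls; cat > h.py <<'E'
import cv2,numpy as np,json
from bench import manip,optics,job
def snap(n,f):
    s=optics.snapshot(n); cv2.imwrite(f'pics/{f}.png',cv2.cvtColor(s['image'],cv2.COLOR_RGB2BGR))
    np.savez(f'pics/{f}.npz',K=s['camera_matrix'],E=s['extrinsics']); return s
def ray(f,u,v,z):
    d=np.load(f'pics/{f}.npz');K,E=d['K'],d['E'];R,t=E[:3,:3],E[:3,3]
    r=R.T@np.linalg.inv(K)@np.array([u,v,1.]);c=-R.T@t
    return c+r*(z-c[2])/r[2]
def proj(f,p):
    d=np.load(f'pics/{f}.npz');q=d['E'][:3,:3]@np.array(p,float)+d['E'][:3,3];q=d['K']@q;return q[:2]/q[2]
E
python3 - <<'E'
from h import *
snap('top','t0');snap('side','s0');s=manip.read_state();print(s, manip.grip_depth)
E
```

```text
pics
{'time': 0.1, 'joints': array([ 9.85966345e-01,  1.50928515e-01,  1.43791745e+00, -1.30983486e-05,
        1.55384041e+00, -1.34018709e-01]), 'joint_velocities': array([-0.00018202, -0.00010683, -0.00203074,  0.00154946, -0.00013263,
       -0.0010418 ]), 'tau': array([ 4.90560487e-03, -7.14387989e+01, -5.71790278e+01, -2.35764137e-04,
        7.21176373e-03,  6.11762033e-06]), 'tool_pos': array([0.25041949, 0.51733136, 0.20656477]), 'ee_rot': array([-3.14145949e+00,  1.08566044e-03,  1.11998536e+00]), 'force': array([ 0.29687214, -0.10022824,  0.50144306]), 'torque': array([ 0.02826871,  0.02798075, -0.00059063]), 'finger_gap': 1.0027555787821343} 0.0187
```

View pics/t0.png

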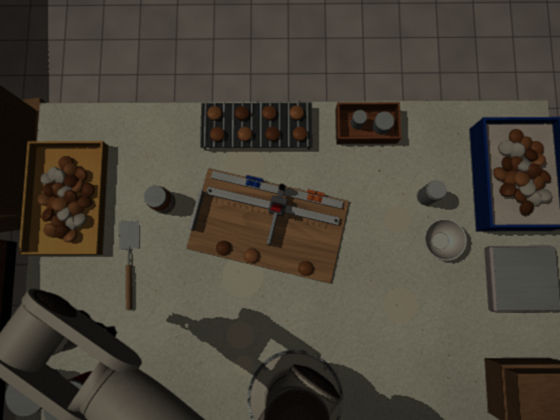

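View pics/s0.png

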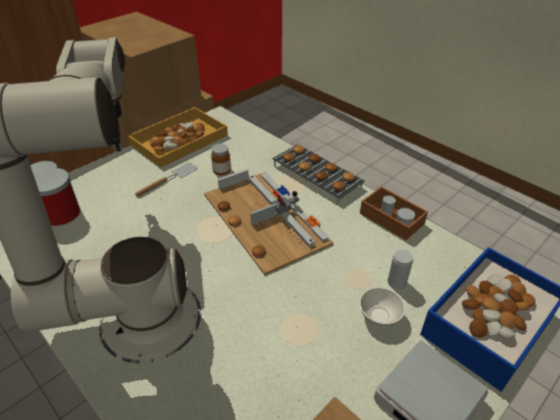

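Top view: gauge at about (270,225), fence at (278,210), and the orange clip to the right (−y) at (316,197), with blue on the left at (254,182). I'll enlarge that area to pick keypoints.

```bash
python3 - <<'E'
import cv2
a=cv2.imread('pics/t0.png')[162:290,180:360]
a=cv2.resize(a,None,fx=4.4,fy=4.4,interpolation=cv2.INTER_CUBIC);a=cv2.convertScaleAbs(a,alpha=1.5)
cv2.imwrite('pics/t0c.png',a)
E
```

```text
(no output)
```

View pics/t0c.png

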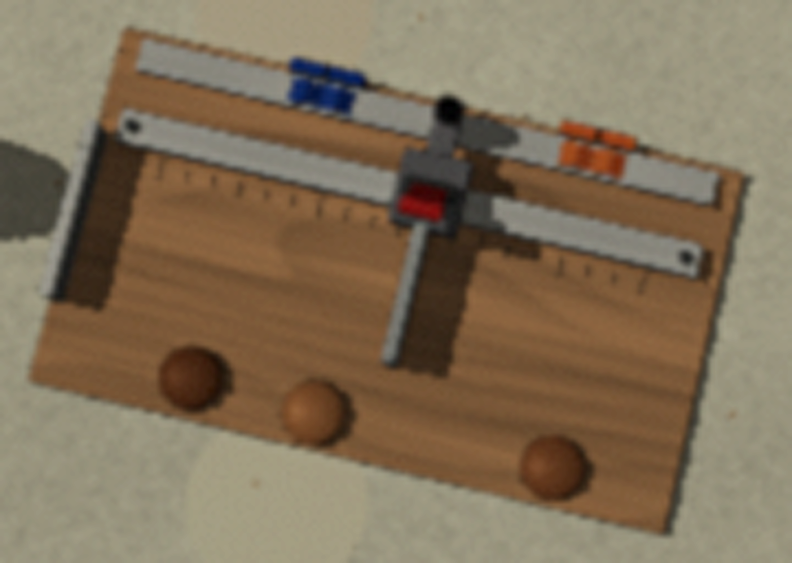

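```bash
cat >> h.py <<'E'
def c2f(u,v): return u/4.4+180-.4,v/4.4+162-.4
E
python3 - <<'E'
from h import *
from scipy.optimize import least_squares
px=[(126,30),(748,177),(668,533),(30,380)];b=[(.12,.235),(.12,-.235),(-.15,-.235),(-.15,.235)]
W=np.array([ray('t0',*c2f(*p),.012)[:2] for p in px]);b=np.array(b)
def T(q,p): c,s=np.cos(q[2]),np.sin(q[2]);return np.array(p)@np.array([[c,s],[-s,c]])+q[:2]
r=least_squares(lambda q:(T(q,b)-W).ravel(),[.5,0,0]);q=r.x;print(q,r.fun*1000)
inv=lambda w:(np.array([[np.cos(q[2]),np.sin(q[2])],[-np.sin(q[2]),np.cos(q[2])]])@(w[:2]-q[:2]))*1000
for n,p,z in [('knob',(449,108),.088),('plate front',(391,360),.067),('plate back',(420,232),.067),('lever',(424,195),.11),('orange notch',(592,159),.027),('oline',(598,136),.035),('blue',(322,96),.027),('rail R',(686,257),.032),('rail L',(133,125),.032),('b0',(191,378),.01),('b1',(315,412),.01),('b2',(553,467),.01)]:
    w=ray('t0',*c2f(*p),z);print(n,w.round(4),inv(w).round(1))
np.save('q.npy',q)
E
```

```text
[ 0.54470354  0.07587302 -0.24169109] [ 2.78751763  0.43069226  2.99206325 -1.35369313 -3.60332015  0.04326041
 -2.17626073  0.87974046]
knob [0.6387 0.0365 0.088 ] [100.7 -15.7]
plate front [0.4658 0.0776 0.067 ] [-77.  -17.2]
plate back [0.5551 0.0574 0.067 ] [ 14.5 -15.5]
lever [0.5741 0.0535 0.11  ] [ 33.9 -14.7]
orange notch [ 0.6133 -0.0656  0.027 ] [ 100.5 -121. ]
oline [ 0.6286 -0.0697  0.035 ] [ 116.3 -121.3]
blue [0.6609 0.1292 0.027 ] [100.1  79.6]
rail R [ 0.541  -0.1313  0.032 ] [  46. -202.]
rail L [0.6394 0.2651 0.032 ] [ 46.7 206.4]
b0 [0.4584 0.2237 0.01  ] [-119.2  122.9]
b1 [0.4335 0.1344 0.01  ] [-122.    30.2]
b2 [ 0.3934 -0.0356  0.01  ] [-120.2 -144.4]
```

The gauge fit is consistent: yaw is −0.242, the fence is at y≈−16 and the orange notch at y≈−121 mm. So I push about 105 mm toward −y, starting from the +y face. I'll work out the approach with tool x set to gauge y.

```bash
cat >> h.py <<'E'
from scipy.spatial.transform import Rotation as Ro
def st(tgt=None):
    q=np.load('q.npy');s=manip.read_state();p=s['tool_pos'];R=Ro.from_euler('xyz',s['ee_rot']);G=Ro.from_euler('z',q[2]);o=np.r_[q[:2],0]
    print('t',round(s['time'],2),'gauge mm',(G.inv().apply(p-o)*1000).round(1),'Fgauge',G.inv().apply(s['force']).round(2),'gap',round(float(s['finger_gap']),2))
    if tgt is not None:
        w=G.apply(np.array(tgt)/1000)+o
        D=G*Ro.from_euler('xyz',[np.pi,0,np.pi/2])
        print('delta cm',(R.inv().apply(w-p)*100).round(2),'rotvec',(R.inv()*D).as_rotvec().round(4))
E
python3 -c "
from h import *
st([-50,30,180])"
```

```text
t 0.1 gauge mm [-391.4  358.2  206.6] Fgauge [ 0.31 -0.03  0.5 ] gap 1.0
delta cm [-25.01  40.21   2.68] rotvec [-2.000e-04  1.100e-03 -2.091e-01]
```

Call:
carry_out:
  increments:
    - [-1.8,2.9,0,0,0,-0.05,0]
    - [-3.7,6,0,0,0,-0.1,0]
    - [-5.6,9,0,0,0,-0.15,0]
    - [-7.5,12,0,0,0,-0.2,0]
    - [-9.4,15,0,0,0.001,-0.209,0]

```text
time: 0.52
tool_pos: [0.3449, 0.3661, 0.2068]
ee_rot: [-3.141, -0.001, 1.333]
force: [0.5, -0.4, 0.1]
finger_gap: 0.3
```

```bash
python3 -c "
from h import *
st([-50,30,180])"
```

```text
t 0.52 gauge mm [-263.4  233.9  206.8] Fgauge [ 0.62 -0.22  0.15] gap 0.3
delta cm [-20.47  21.27   2.67] rotvec [-0.0001 -0.0006  0.0037]
```

Call:
carry_out:
  increments:
    - [-2.7,2.8,0.3,0,0,0,0]
    - [-5.4,5.6,0.6,0,0,0,0]
    - [-8.1,8.4,1,0,0,0,0]
    - [-10.8,11.2,1.4,0,0,0,0]
    - [-13.2,13.8,1.7,0,0,0,0]

```text
time: 0.93
tool_pos: [0.4475, 0.2043, 0.1896]
ee_rot: [-3.141, -0.001, 1.329]
force: [-0.0, 0.9, -0.3]
finger_gap: 0.001
```

```bash
python3 -c "
from h import *
st([-50,30,120])"
```

```text
t 0.93 gauge mm [-125.1  101.4  189.6] Fgauge [-0.22  0.85 -0.26] gap 0.0
delta cm [-7.14  7.52  6.95] rotvec [-0.0002 -0.0006 -0.0004]
```

Call:
carry_out:
  increments:
    - [-2,2,1.8,0,0,0,0]
    - [-4,4,3.6,0,0,0,0]
    - [-6,6,5.4,0,0,0,0]
    - [-7.1,7.5,7,0,0,0,0]
    - [-7.1,7.5,7,0,0,0,0]

```text
time: 1.35
tool_pos: [0.5029, 0.1167, 0.1164]
ee_rot: [-3.138, 0.001, 1.326]
force: [-0.3, -0.2, -0.1]
finger_gap: -0.0
```

```bash
python3 - <<'E'
from h import *
st([-50,30,36]);snap('wrist','w0');snap('top','t1')
a=cv2.imread('pics/w0.png');b=cv2.imread('pics/t1.png')[162:290,180:360]
b=cv2.resize(b,(560,398));cv2.imwrite('pics/m1.png',cv2.convertScaleAbs(cv2.resize(np.vstack([a,b]),None,fx=.72,fy=.72),alpha=1.4))
E
```

```text
t 1.35 gauge mm [-50.4  29.7 116.4] Fgauge [-0.24 -0.25 -0.11] gap -0.0
delta cm [0.04 0.07 8.04] rotvec [-0.0039  0.0012 -0.0028]
```

View pics/m1.png

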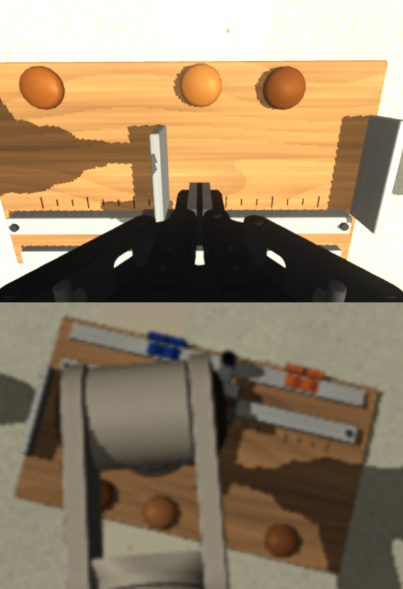

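The wrist view shows the shut fingers at (200,190), just to the +y side of the plate at (160,170), with clear board beneath. I'll descend.

Call:
carry_out:
  increments:
    - [0,0,2,0,0,0,0]
    - [0,0,4,0,0,0,0]
    - [0,0,6,0,0,0,0]
    - [0,0,7.5,0,0,0,0]
    - [0,0,8,0,0,0,0]

```text
time: 1.87
tool_pos: [0.5017, 0.1204, 0.0386]
ee_rot: [-3.14, -0.0, 1.33]
force: [-0.2, 0.5, -0.3]
finger_gap: 0.005
```

Call:
carry_out:
  increments:
    - [-0.4,0,0,0,0,0,0]
    - [-0.8,0,0,0,0,0,0]
    - [-1.2,0,0,0,0,0,0]
    - [-1.6,0,0,0,0,0,0]
    - [-2.0,0,0,0,0,0,0]

```text
time: 2.28
tool_pos: [0.4983, 0.0997, 0.0407]
ee_rot: [3.14, -0.001, 1.329]
force: [0.4, -0.1, -1.1]
finger_gap: 0.002
```

```bash
python3 -c "
from h import *
st([-50,-80,36])"
```

```text
t 2.28 gauge mm [-50.8  12.   40.7] Fgauge [ 0.44  0.05 -1.11] gap 0.0
delta cm [-9.2   0.08  0.46] rotvec [ 0.0013 -0.0012 -0.0003]
```

Call:
carry_out:
  increments:
    - [-0.3,0,0,0,0,0,0]
    - [-0.6,0,0,0,0,0,0]
    - [-0.9,0,0,0,0,0,0]
    - [-1.2,0,0,0,0,0,0]
    - [-1.5,0,0,0,0,0,0]

```text
time: 2.7
tool_pos: [0.4944, 0.0854, 0.0399]
ee_rot: [3.142, -0.001, 1.329]
force: [1.8, 2.9, -0.0]
finger_gap: 0.002
```

Call:
carry_out:
  increments:
    - [-0.3,0,0,0,0,0,0]
    - [-0.6,0,0,0,0,0,0]
    - [-0.9,0,0,0,0,0,0]
    - [-1.2,0,0,0,0,0,0]
    - [-1.5,0,0,0,0,0,0]

```text
time: 3.12
tool_pos: [0.4908, 0.0708, 0.0399]
ee_rot: [3.141, -0.001, 1.329]
force: [1.1, 0.7, -0.5]
finger_gap: 0.003
```

```bash
python3 - <<'E'
from h import *
st([-50,-80,36]);snap('wrist','w1');snap('top','t2')
a=cv2.imread('pics/w1.png');b=cv2.imread('pics/t2.png')[162:290,180:360]
b=cv2.resize(b,(560,398));cv2.imwrite('pics/m2.png',cv2.convertScaleAbs(cv2.resize(np.vstack([a,b]),None,fx=.72,fy=.72),alpha=1.4))
E
```

```text
t 3.12 gauge mm [-51.1 -17.8  39.9] Fgauge [ 0.89  0.92 -0.46] gap 0.0
delta cm [-6.22  0.11  0.38] rotvec [ 0.0001 -0.0009  0.    ]
```

View pics/m2.png

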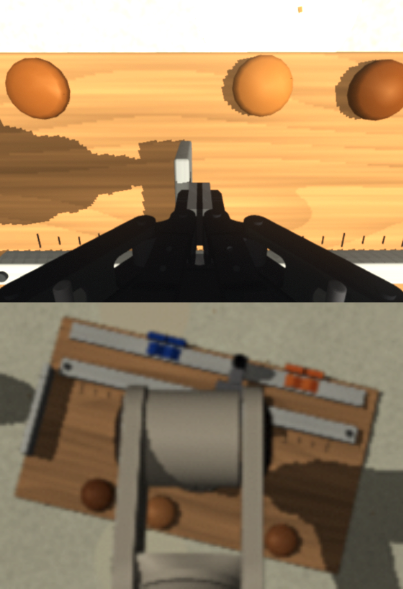

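Contact is made at about 1 N. The knob moved from crop pixel (282,186) to (287,188), so the fence is at y≈−33, 15 mm ahead of the TCP. The ramp should start near TCP y −82 and the crest near −94.

Call:
carry_out:
  increments:
    - [-0.5,0,0,0,0,0,0]
    - [-1.0,0,0,0,0,0,0]
    - [-1.5,0,0,0,0,0,0]
    - [-2.0,0,0,0,0,0,0]
    - [-2.5,0,0,0,0,0,0]

```text
time: 3.63
tool_pos: [0.4847, 0.0462, 0.0399]
ee_rot: [3.141, -0.001, 1.329]
force: [0.4, 0.9, -0.7]
finger_gap: -0.003
```

Call:
carry_out:
  increments:
    - [-0.5,0,0,0,0,0,0]
    - [-1.0,0,0,0,0,0,0]
    - [-1.5,0,0,0,0,0,0]
    - [-2.0,0,0,0,0,0,0]
    - [-2.4,0,0,0,0,0,0]

```text
time: 4.05
tool_pos: [0.479, 0.0229, 0.0398]
ee_rot: [3.141, -0.001, 1.329]
force: [0.6, 0.7, 0.5]
finger_gap: -0.0
```

Call:
carry_out:
  increments:
    - [-0.2,0,0,0,0,0,0]
    - [-0.4,0,0,0,0,0,0]
    - [-0.6,0,0,0,0,0,0]
    - [-0.8,0,0,0,0,0,0]
    - [-1.0,0,0,0,0,0,0]

```text
time: 4.47
tool_pos: [0.4767, 0.0137, 0.0398]
ee_rot: [3.141, -0.001, 1.329]
force: [1.1, 0.8, 0.9]
finger_gap: -0.002
```

```bash
python3 -c "
from h import *
st([-50,-94,36])"
```

```text
t 4.47 gauge mm [-51.1 -76.6  39.8] Fgauge [0.92 1.05 0.91] gap -0.0
delta cm [-1.74  0.11  0.38] rotvec [ 0.0001 -0.0009  0.0001]
```

Call:
carry_out:
  increments:
    - [-0.1,0,0,0,0,0,0]
    - [-0.2,0,0,0,0,0,0]
    - [-0.3,0,0,0,0,0,0]
    - [-0.4,0,0,0,0,0,0]
    - [-0.5,0,0,0,0,0,0]

```text
time: 4.88
tool_pos: [0.4755, 0.0089, 0.0398]
ee_rot: [3.142, -0.001, 1.329]
force: [0.7, 0.1, 1.1]
finger_gap: -0.003
```

Call:
carry_out:
  increments:
    - [-0.1,0,0,0,0,0,0]
    - [-0.2,0,0,0,0,0,0]
    - [-0.3,0,0,0,0,0,0]
    - [-0.4,0,0,0,0,0,0]
    - [-0.5,0,0,0,0,0,0]

```text
time: 5.3
tool_pos: [0.4744, 0.0043, 0.0398]
ee_rot: [3.142, -0.002, 1.329]
force: [2.0, 5.6, 0.5]
finger_gap: 0.002
```

Call:
carry_out:
  increments:
    - [-0.06,0,0,0,0,0,0]
    - [-0.12,0,0,0,0,0,0]
    - [-0.18,0,0,0,0,0,0]
    - [-0.24,0,0,0,0,0,0]
    - [-0.3,0,0,0,0,0,0]

```text
time: 5.72
tool_pos: [0.4737, 0.0015, 0.0398]
ee_rot: [3.142, -0.002, 1.329]
force: [2.2, 7.1, -0.2]
finger_gap: 0.002
```

```bash
python3 -c "
from h import *
st([-50,-94,36])"
```

```text
t 5.72 gauge mm [-51.2 -89.2  39.8] Fgauge [ 0.43  7.45 -0.19] gap 0.0
delta cm [-0.48  0.12  0.38] rotvec [ 0.0001 -0.0017 -0.0001]
```

The push has risen to 7 N, so the pin is climbing the ridge. I'll continue in small steps.

Call:
carry_out:
  increments:
    - [-0.06,0,0,0,0,0,0]
    - [-0.12,0,0,0,0,0,0]
    - [-0.18,0,0,0,0,0,0]
    - [-0.24,0,0,0,0,0,0]
    - [-0.3,0,0,0,0,0,0]

```text
time: 6.13
tool_pos: [0.473, -0.0013, 0.0398]
ee_rot: [3.142, -0.002, 1.329]
force: [2.7, 6.8, -0.9]
finger_gap: 0.0
```

```bash
python3 -c "
from h import *
st([-50,-94,36])"
```

```text
t 6.13 gauge mm [-51.2 -92.1  39.8] Fgauge [ 1.03  7.24 -0.87] gap 0.0
delta cm [-0.19  0.12  0.38] rotvec [ 0.0001 -0.0018 -0.0001]
```

Call:
carry_out:
  increments:
    - [-0.06,0,0,0,0,0,0]
    - [-0.12,0,0,0,0,0,0]
    - [-0.18,0,0,0,0,0,0]
    - [-0.24,0,0,0,0,0,0]
    - [-0.3,0,0,0,0,0,0]

```text
time: 6.55
tool_pos: [0.4722, -0.0044, 0.0398]
ee_rot: [3.141, -0.002, 1.329]
force: [1.7, 3.5, 0.0]
finger_gap: 0.001
```

```bash
python3 -c "
from h import *
st([-50,-94,36])"
```

```text
t 6.55 gauge mm [-51.2 -95.3  39.8] Fgauge [0.82 3.76 0.02] gap 0.0
delta cm [0.13 0.12 0.38] rotvec [ 0.0001 -0.0015 -0.0001]
```

Call:
carry_out:
  increments:
    - [-0.05,0,0,0,0,0,0]
    - [-0.1,0,0,0,0,0,0]
    - [-0.15,0,0,0,0,0,0]
    - [-0.2,0,0,0,0,0,0]
    - [-0.2,0,0,0,0,0,0]

```text
time: 6.97
tool_pos: [0.4715, -0.0069, 0.0397]
ee_rot: [-3.141, -0.0, 1.329]
force: [-0.5, 1.0, 0.5]
finger_gap: 0.002
```

```bash
python3 -c "
from h import *
st([-50,-94,36]);st()"
```

```text
t 6.97 gauge mm [-51.2 -97.9  39.7] Fgauge [-0.76  0.82  0.47] gap 0.0
delta cm [0.39 0.12 0.37] rotvec [-0.0002 -0.0005 -0.0002]
t 6.97 gauge mm [-51.2 -97.9  39.7] Fgauge [-0.76  0.82  0.47] gap 0.0
```

```bash
python3 - <<'E'
from h import *
snap('wrist','w2');snap('top','t3');st()
a=cv2.imread('pics/w2.png');b=cv2.imread('pics/t3.png')[170:230,280:360]
b=cv2.resize(b,(560,420),interpolation=cv2.INTER_CUBIC);cv2.imwrite('pics/m3.png',cv2.convertScaleAbs(cv2.resize(np.vstack([a,b]),None,fx=.71,fy=.71),alpha=1.4))
E
```

```text
t 7.07 gauge mm [-51.2 -97.8  39.7] Fgauge [-0.88  0.45  0.3 ] gap 0.0
```

View pics/m3.png

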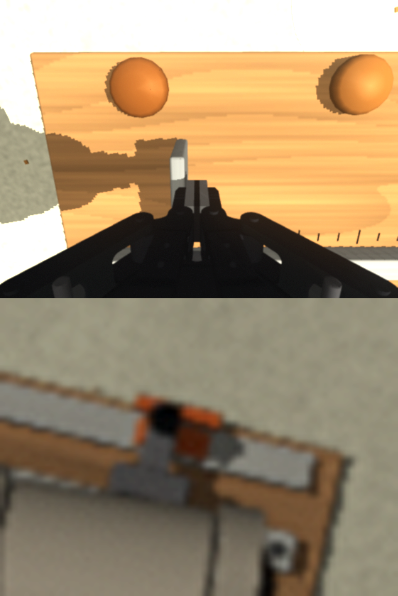

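```bash
python3 - <<'E'
from h import *
q=np.load('q.npy');G=Ro.from_euler('z',q[2])
for z in(.082,.088): print(G.inv().apply(ray('t3',280+166/4.97-.4,170+119/4.97-.4,z)-np.r_[q[:2],0])*1000)
# plate edge near finger (upper corner px of front end top) in wrist: touch vs now
for f in('w1','w2'):
    for y in (-33,-105,-110,-113,-117,-121,-125):
        p=G.apply(np.array([-80,y+5,67])/1000)+np.r_[q[:2],0]; p2=G.apply(np.array([-80,y-5,67])/1000)+np.r_[q[:2],0];print(f,y,(proj(f,p)*(.72 if f=='w1' else .71)).round(1),(proj(f,p2)*(.72 if f=='w1' else .71)).round(1))
E
```

```text
[ 101.83394077 -113.90539769   82.        ]
[ 100.63965367 -113.84980906   88.        ]
w1 -33 [181.8 154.4] [166.2 154.4]
w1 -105 [ 69.1 154.3] [ 53.4 154.3]
w1 -110 [ 61.3 154.3] [ 45.6 154.3]
w1 -113 [ 56.6 154.3] [ 40.9 154.3]
w1 -117 [ 50.3 154.3] [ 34.6 154.3]
w1 -121 [ 44.  154.3] [ 28.4 154.3]
w1 -125 [ 37.8 154.3] [ 22.1 154.3]
w2 -33 [303.  152.5] [287.5 152.5]
w2 -105 [191.7 152.5] [176.3 152.5]
w2 -110 [184.  152.5] [168.5 152.5]
w2 -113 [179.3 152.5] [163.9 152.5]
w2 -117 [173.2 152.5] [157.7 152.5]
w2 -121 [167.  152.5] [151.5 152.5]
w2 -125 [160.8 152.5] [145.4 152.5]
```

Both views put the fence at about −108 to −114, with the plate edge still at the finger. The pin is therefore on the crest and hasn't snapped down yet, so I'll push a little further.

Call:
carry_out:
  increments:
    - [-0.05,0,0,0,0,0,0]
    - [-0.1,0,0,0,0,0,0]
    - [-0.15,0,0,0,0,0,0]
    - [-0.2,0,0,0,0,0,0]
    - [-0.2,0,0,0,0,0,0]

```text
time: 7.48
tool_pos: [0.4712, -0.0087, 0.0398]
ee_rot: [-3.142, -0.001, 1.329]
force: [-0.3, -0.2, 1.2]
finger_gap: 0.005
```

```bash
python3 - <<'E'
from h import *
st();snap('wrist','w3');snap('top','t4');st()
a=cv2.imread('pics/w3.png')[150:350,150:430];b=cv2.imread('pics/t4.png')[170:230,280:360]
c=cv2.imread('pics/w2.png')[150:350,150:430]
b=cv2.resize(b,(560,420),interpolation=cv2.INTER_CUBIC);cv2.imwrite('pics/m4.png',cv2.convertScaleAbs(np.vstack([np.hstack([a,c]),b])[:600],alpha=1.4))
E
```

```text
t 7.48 gauge mm [-51.2 -99.7  39.8] Fgauge [-0.19 -0.28  1.18] gap 0.01
t 7.58 gauge mm [-51.1 -99.6  39.8] Fgauge [-1.08  0.71  0.23] gap 0.0
```

View pics/m4.png

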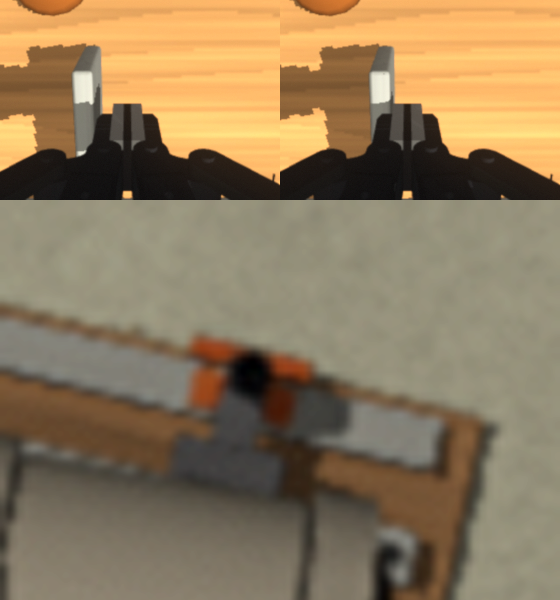

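It snapped: the plate jumped about 17 px (8 mm) clear of the finger, and the knob at (251,372) is centred between the orange ridges. Next I back off, rise and go around to the robot side of the lever.

Call:
carry_out:
  increments:
    - [0.5,0,0,0,0,0,0]
    - [1,0,0,0,0,0,0]
    - [1,0,-3,0,0,0,0]
    - [1,0,-6,0,0,0,0]
    - [1,0,-9,0,0,0,0]

```text
time: 8.0
tool_pos: [0.4732, 0.0017, 0.1308]
ee_rot: [-3.141, -0.001, 1.329]
force: [1.0, -0.1, 0.2]
finger_gap: 0.002
```

```bash
python3 -c "
from h import *
st([-20,-121,100])"
```

```text
t 8.0 gauge mm [-51.6 -89.1 130.8] Fgauge [0.97 0.17 0.18] gap 0.0
delta cm [-3.2   3.17  3.07] rotvec [-0.001  -0.0009  0.0003]
```

Call:
carry_out:
  increments:
    - [-1.5,0.8,0,0,0,0,0]
    - [-3.2,1.6,0,0,0,0,0]
    - [-3.2,2.0,1,0,0,0,0]
    - [-3.2,2.4,2.2,0,0,0,0]
    - [-3.2,2.4,3.1,0,0,0,0]

```text
time: 8.42
tool_pos: [0.4895, -0.0354, 0.0976]
ee_rot: [-3.141, -0.001, 1.329]
force: [-0.0, -0.2, -0.8]
finger_gap: -0.001
```

```bash
python3 - <<'E'
from h import *
st([-10,-121,100]);snap('wrist','w4');snap('side','s1')
a=cv2.imread('pics/w4.png')[130:400,100:460];b=cv2.imread('pics/s1.png')[170:270,200:333]
b=cv2.resize(b,(360,270),interpolation=cv2.INTER_CUBIC);cv2.imwrite('pics/m5.png',cv2.convertScaleAbs(np.vstack([a,b]),alpha=1.2))
E
```

```text
t 8.42 gauge mm [ -27.  -121.3   97.6] Fgauge [ 0.01 -0.19 -0.79] gap -0.0
delta cm [ 0.03  1.7  -0.25] rotvec [-0.0005 -0.0011 -0.0006]
```

View pics/m5.png

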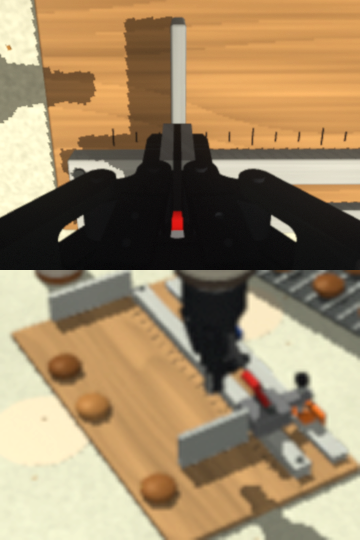

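The fingers are aligned with the plate and lever in y, and sit on the robot side of the red lever (tip (215,385), lever (252,383)). Now I push along tool +y.

Call:
carry_out:
  increments:
    - [0,0.4,0,0,0,0,0]
    - [0,0.8,0,0,0,0,0]
    - [0,1.2,0,0,0,0,0]
    - [0,1.6,0,0,0,0,0]
    - [0,2.0,0,0,0,0,0]

```text
time: 8.93
tool_pos: [0.5093, -0.0406, 0.0991]
ee_rot: [3.141, -0.001, 1.329]
force: [0.7, -0.2, 0.2]
finger_gap: -0.0
```

Call:
carry_out:
  increments:
    - [0,0.3,0,0,0,0,0]
    - [0,0.6,0,0,0,0,0]
    - [0,0.9,0,0,0,0,0]
    - [0,1.2,0,0,0,0,0]
    - [0,1.5,0,0,0,0,0]

```text
time: 9.35
tool_pos: [0.5235, -0.0442, 0.0987]
ee_rot: [3.142, -0.001, 1.329]
force: [-0.7, 0.4, 0.7]
finger_gap: -0.002
```

Call:
carry_out:
  increments:
    - [0,0.3,0,0,0,0,0]
    - [0,0.6,0,0,0,0,0]
    - [0,0.9,0,0,0,0,0]
    - [0,1.2,0,0,0,0,0]
    - [0,1.5,0,0,0,0,0]

```text
time: 9.77
tool_pos: [0.5381, -0.0478, 0.0988]
ee_rot: [3.142, -0.001, 1.329]
force: [-0.6, 0.4, -1.1]
finger_gap: 0.004
```

```bash
python3 -c "
from h import *
st([50,-121,98])"
```

```text
t 9.77 gauge mm [  23.1 -121.6   98.8] Fgauge [-0.64  0.23 -1.07] gap 0.0
delta cm [0.06 2.69 0.08] rotvec [ 0.     -0.0009 -0.0001]
```

Call:
carry_out:
  increments:
    - [0,0.3,0,0,0,0,0]
    - [0,0.6,0,0,0,0,0]
    - [0,0.9,0,0,0,0,0]
    - [0,1.2,0,0,0,0,0]
    - [0,1.5,0,0,0,0,0]

```text
time: 10.18
tool_pos: [0.5526, -0.0514, 0.0988]
ee_rot: [3.142, -0.001, 1.329]
force: [0.3, -0.4, 0.1]
finger_gap: -0.001
```

Call:
carry_out:
  increments:
    - [0,0.1,0,0,0,0,0]
    - [0,0.2,0,0,0,0,0]
    - [0,0.3,0,0,0,0,0]
    - [0,0.4,0,0,0,0,0]
    - [0,0.5,0,0,0,0,0]

```text
time: 10.6
tool_pos: [0.5573, -0.0525, 0.0988]
ee_rot: [3.141, -0.001, 1.329]
force: [-0.8, 0.4, 0.4]
finger_gap: 0.0
```

Call:
carry_out:
  increments:
    - [0,0.1,0,0,0,0,0]
    - [0,0.2,0,0,0,0,0]
    - [0,0.3,0,0,0,0,0]
    - [0,0.4,0,0,0,0,0]
    - [0,0.5,0,0,0,0,0]

```text
time: 11.02
tool_pos: [0.5621, -0.0537, 0.0988]
ee_rot: [3.142, -0.001, 1.329]
force: [0.4, -0.5, -0.3]
finger_gap: -0.002
```

```bash
python3 -c "
from h import *
st([52,-121,98])"
```

```text
t 11.02 gauge mm [  48.  -121.6   98.8] Fgauge [ 0.51 -0.39 -0.34] gap -0.0
delta cm [0.06 0.4  0.08] rotvec [ 0.0001 -0.0009 -0.0001]
```

Call:
carry_out:
  increments:
    - [0,0.1,0,0,0,0,0]
    - [0,0.2,0,0,0,0,0]
    - [0,0.3,0,0,0,0,0]
    - [0,0.4,0,0,0,0,0]
    - [0,0.4,0,0,0,0,0]

```text
time: 11.43
tool_pos: [0.5661, -0.0546, 0.0988]
ee_rot: [3.141, -0.001, 1.329]
force: [0.6, -0.1, 0.9]
finger_gap: 0.001
```

```bash
python3 - <<'E'
from h import *
st([55,-121,98]);snap('wrist','w5');snap('side','s2')
a=cv2.imread('pics/w5.png')[130:400,100:460];b=cv2.imread('pics/s2.png')[170:270,220:353]
b=cv2.resize(b,(420,315),interpolation=cv2.INTER_CUBIC);a=cv2.resize(a,(380,285));a=cv2.copyMakeBorder(a,0,0,0,40,0);cv2.imwrite('pics/m6.png',cv2.convertScaleAbs(np.vstack([a,b]),alpha=1.3))
E
```

```text
t 11.43 gauge mm [  52.  -121.6   98.8] Fgauge [0.63 0.08 0.86] gap 0.0
delta cm [0.06 0.3  0.08] rotvec [ 0.0001 -0.0009 -0.0001]
```

View pics/m6.png

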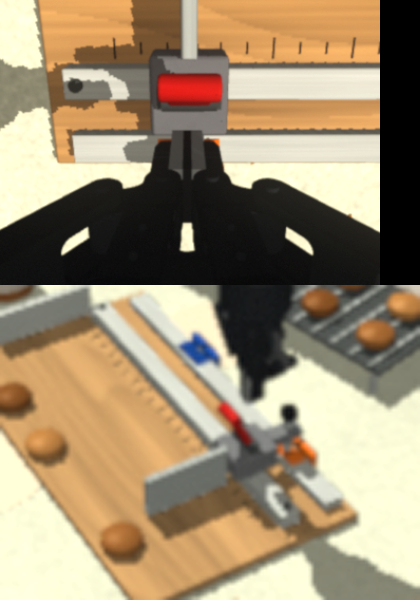

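The wrist crop shows the red bar at (190,88) and the finger tips at (187,135), and the force stayed near zero. I can't tell whether the lever moved, so I'll project the candidate lever positions and the TCP into the images.

```bash
python3 - <<'E'
from h import *
st()
q=np.load('q.npy');G=Ro.from_euler('z',q[2]);W=lambda p:G.apply(np.array(p)/1000)+np.r_[q[:2],0]
P={'lev%.1f'%a:[45+50*np.sin(a-.5),-121,66+50*np.cos(a-.5)] for a in(0,.5,1)}
P['tcp']=[52,-121.6,98.8];P['block near top edge L']=[18,-96,62];P['block far']=[72,-96,62];P['knob']=[100,-121,86]
for k,p in P.items():
    u=proj('w5',W(p));v=proj('s2',W(p))
    print(k,np.round(p),'w',((u-[100,130])*1.0556).round(),'s',((v-[220,170])*3.155+[0,285]).round())
for f in('w5','s2'):
    d=np.load(f'pics/{f}.npz')['E'];c=-d[:3,:3].T@d[:3,3];print(f,(G.inv().apply(c-np.r_[q[:2],0])*1000).round(), G.inv().apply(d[2,:3]).round(2))
E
```

```text
t 11.53 gauge mm [  51.8 -121.6   98.7] Fgauge [-1.27  0.11  0.47] gap 0.0
lev0.0 [  21. -121.  110.] w [186.  75.] s [223. 416.]
lev0.5 [  45. -121.  116.] w [186. 127.] s [243. 404.]
lev1.0 [  69. -121.  110.] w [186. 165.] s [262. 401.]
tcp [  52. -122.   99.] w [185. 126.] s [248. 414.]
block near top edge L [ 18 -96  62] w [227.  51.] s [208. 437.]
block far [ 72 -96  62] w [224. 132.] s [250. 420.]
knob [ 100 -121   86] w [186. 190.] s [285. 408.]
w5 [ -20. -121.  267.] [ 0.28  0.   -0.96]
s2 [ -611. -1102.  1133.] [ 0.39  0.65 -0.65]
```

The bar matches about 0.1 rad, so it has hardly moved. The finger tips appear higher than the reported TCP and slid over the bar. I'll lift, go back and retry about 15 mm lower, still above the block top at 62 mm and stopping well short of the knob.

Call:
carry_out:
  increments:
    - [0,0,-1.5,0,0,0,0]
    - [0,0,-3.5,0,0,0,0]
    - [0,-2.5,-4,0,0,0,0]
    - [0,-5.5,-4,0,0,0,0]
    - [0,-8.5,-4,0,0,0,0]

```text
time: 11.95
tool_pos: [0.4825, -0.0341, 0.1388]
ee_rot: [3.141, -0.001, 1.329]
force: [-0.5, -0.3, 1.1]
finger_gap: 0.001
```

```bash
python3 -c "
from h import *
st([-33,-121,84])"
```

```text
t 11.95 gauge mm [ -34.  -121.7  138.8] Fgauge [-0.45 -0.38  1.12] gap 0.0
delta cm [0.06 0.1  5.48] rotvec [ 0.0004 -0.0009 -0.0002]
```

Call:
carry_out:
  increments:
    - [0,0,1.5,0,0,0,0]
    - [0,0,3,0,0,0,0]
    - [0,0,4.5,0,0,0,0]
    - [0,0,5.3,0,0,0,0]
    - [0,0,5.5,0,0,0,0]

```text
time: 12.37
tool_pos: [0.4828, -0.0341, 0.0826]
ee_rot: [-3.14, -0.001, 1.329]
force: [0.9, 0.2, -0.1]
finger_gap: 0.001
```

Call:
carry_out:
  increments:
    - [0,0.4,0,0,0,0,0]
    - [0,0.8,0,0,0,0,0]
    - [0,1.2,0,0,0,0,0]
    - [0,1.6,0,0,0,0,0]
    - [0,2.0,0,0,0,0,0]

```text
time: 12.78
tool_pos: [0.5036, -0.0392, 0.0842]
ee_rot: [3.141, -0.001, 1.329]
force: [-0.3, -0.6, 0.9]
finger_gap: -0.001
```

Call:
carry_out:
  increments:
    - [0,0.2,0,0,0,0,0]
    - [0,0.4,0,0,0,0,0]
    - [0,0.6,0,0,0,0,0]
    - [0,0.8,0,0,0,0,0]
    - [0,1.0,0,0,0,0,0]

```text
time: 13.2
tool_pos: [0.5127, -0.0415, 0.0838]
ee_rot: [3.142, -0.001, 1.329]
force: [-0.0, 1.0, 0.2]
finger_gap: 0.003
```

Call:
carry_out:
  increments:
    - [0,0.2,0,0,0,0,0]
    - [0,0.4,0,0,0,0,0]
    - [0,0.6,0,0,0,0,0]
    - [0,0.8,0,0,0,0,0]
    - [0,1.0,0,0,0,0,0]

```text
time: 13.62
tool_pos: [0.5224, -0.0439, 0.0838]
ee_rot: [3.142, -0.001, 1.329]
force: [-0.2, 0.1, -0.5]
finger_gap: 0.001
```

```bash
python3 - <<'E'
from h import *
st([30,-121,84]);snap('wrist','w6');snap('side','s3')
a=cv2.imread('pics/w6.png')[130:400,100:460];b=cv2.imread('pics/s3.png')[200:250,270:340]
b=cv2.resize(b,(420,300),interpolation=cv2.INTER_CUBIC);a=cv2.resize(a,(380,285));a=cv2.copyMakeBorder(a,0,0,0,40,0);cv2.imwrite('pics/m7.png',cv2.convertScaleAbs(np.vstack([a,b]),alpha=1.3))
E
```

```text
t 13.62 gauge mm [   7.  -121.6   83.8] Fgauge [-0.22  0.06 -0.52] gap 0.0
delta cm [ 0.06  2.3  -0.02] rotvec [ 0.0001 -0.0009 -0.0001]
```

View pics/m7.png

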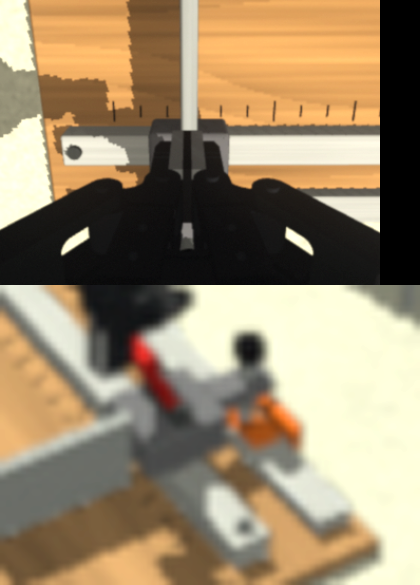

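```bash
python3 - <<'E'
from h import *
q=np.load('q.npy');G=Ro.from_euler('z',q[2]);W=lambda p:G.apply(np.array(p)/1000)+np.r_[q[:2],0]
P={'lev%.1f'%a:[45+50*np.sin(a-.5),-121,66+50*np.cos(a-.5)] for a in(0,.3,.5,1)}
P['hinge']=[45,-121,66];P['tcp']=[7,-121.6,83.8];P['tcp+15']=[7,-121.6,99];P['tcp y-100']=[7,-100,84];P['knob top']=[100,-121,86];P['plate front top']=[-80,-121,67];P['block -y corner near']=[18,-146,62];P['block -y far']=[72,-146,62];P['railend']=[45,-235,32]
for k,p in P.items():
    print(k,'w',((proj('w6',W(p))-[100,130])*1.0556).round(),'s',((proj('s3',W(p))-[270,200])*6+[0,285]).round())
E
```

```text
lev0.0 w [186. 175.] s [125. 354.]
lev0.3 w [186. 207.] s [146. 338.]
lev0.5 w [186. 226.] s [162. 331.]
lev1.0 w [186. 258.] s [197. 325.]
hinge w [186. 172.] s [159. 398.]
tcp w [185. 126.] s [103. 398.]
tcp+15 w [185. 138.] s [103. 378.]
tcp y-100 w [225. 126.] s [ 83. 376.]
knob top w [186. 269.] s [242. 339.]
plate front top w [186. -45.] s [-33. 474.]
block -y corner near w [145. 129.] s [142. 445.]
block -y far w [148. 205.] s [223. 412.]
railend w [ 27. 147.] s [269. 564.]
```

The plan view and the knob agree with the calibration. In both cameras, though, the visible finger tips sit about 15–20 mm higher than the reported TCP, which explains the miss over the bar. I'll back off 1 cm, go down to TCP z≈73 mm (6 mm above the plate even if the TCP is right), and push again.

Call:
carry_out:
  increments:
    - [0,-0.5,0,0,0,0,0]
    - [0,-1.2,0,0,0,0,0]
    - [0,-1.2,0.4,0,0,0,0]
    - [0,-1.2,0.8,0,0,0,0]
    - [0,-1.2,1.1,0,0,0,0]

```text
time: 14.13
tool_pos: [0.5104, -0.0409, 0.0723]
ee_rot: [3.142, -0.001, 1.329]
force: [-0.7, 0.5, 0.3]
finger_gap: 0.003
```

Call:
carry_out:
  increments:
    - [0,0.3,0,0,0,0,0]
    - [0,0.6,0,0,0,0,0]
    - [0,0.9,0,0,0,0,0]
    - [0,1.2,0,0,0,0,0]
    - [0,1.5,0,0,0,0,0]

```text
time: 14.55
tool_pos: [0.5255, -0.0446, 0.0728]
ee_rot: [-3.142, -0.001, 1.329]
force: [-2.5, 0.8, 2.1]
finger_gap: 0.002
```

Call:
carry_out:
  increments:
    - [0,0.2,0,0,0,0,0]
    - [0,0.4,0,0,0,0,0]
    - [0,0.6,0,0,0,0,0]
    - [0,0.8,0,0,0,0,0]
    - [0,1.0,0,0,0,0,0]

```text
time: 14.97
tool_pos: [0.535, -0.047, 0.0728]
ee_rot: [3.142, -0.001, 1.329]
force: [-0.6, -0.1, 0.1]
finger_gap: 0.001
```

```bash
python3 -c "
from h import *
st([40,-121,73]);snap('side','s4');st()
a=cv2.imread('pics/s4.png')[200:250,270:340].astype(int)
m=(a[...,2]>110)&(a[...,1]<60)&(a[...,0]<60);m[:, 38:]=0
y,x=np.nonzero(m);print(len(x),[(int(r),int(x[y==r].min()),int(x[y==r].max())) for r in sorted(set(y))])
a=cv2.imread('pics/s3.png')[200:250,270:340].astype(int)
m=(a[...,2]>110)&(a[...,1]<60)&(a[...,0]<60);m[:, 38:]=0
y,x=np.nonzero(m);print(len(x),[(int(r),int(x[y==r].min()),int(x[y==r].max())) for r in sorted(set(y))])
"
```

```text
t 14.97 gauge mm [  20.  -121.6   72.8] Fgauge [-0.58 -0.26  0.12] gap 0.0
delta cm [ 0.06  2.   -0.02] rotvec [ 0.0001 -0.0009 -0.0001]
t 15.02 gauge mm [  20.4 -121.6   72.8] Fgauge [-0.62  0.34 -0.56] gap 0.0
0 []
11 [(9, 22, 22), (10, 22, 23), (11, 22, 24), (12, 23, 25), (13, 23, 24)]
```

Contact registered (−2.5 N at TCP x≈10). I'll continue gently toward the stop.

Call:
carry_out:
  increments:
    - [0,0.2,0,0,0,0,0]
    - [0,0.4,0,0,0,0,0]
    - [0,0.6,0,0,0,0,0]
    - [0,0.8,0,0,0,0,0]
    - [0,1.0,0,0,0,0,0]

```text
time: 15.43
tool_pos: [0.5448, -0.0494, 0.0728]
ee_rot: [3.141, -0.001, 1.329]
force: [-1.1, 0.7, 1.6]
finger_gap: -0.002
```

Call:
carry_out:
  increments:
    - [0,0.1,0,0,0,0,0]
    - [0,0.2,0,0,0,0,0]
    - [0,0.3,0,0,0,0,0]
    - [0,0.4,0,0,0,0,0]
    - [0,0.5,0,0,0,0,0]

```text
time: 15.85
tool_pos: [0.5495, -0.0505, 0.0728]
ee_rot: [3.142, -0.001, 1.329]
force: [-1.0, -0.6, 0.9]
finger_gap: 0.002
```

```bash
python3 - <<'E'
from h import *
st([45,-121,73]);snap('wrist','w7');snap('side','s5')
a=cv2.imread('pics/w7.png')[130:400,100:460];b=cv2.imread('pics/s5.png')[200:250,270:340]
b=cv2.resize(b,(420,300),interpolation=cv2.INTER_CUBIC);a=cv2.resize(a,(380,285));a=cv2.copyMakeBorder(a,0,0,0,40,0);cv2.imwrite('pics/m8.png',cv2.convertScaleAbs(np.vstack([a,b]),alpha=1.3))
E
```

```text
t 15.85 gauge mm [  34.9 -121.6   72.8] Fgauge [-0.88 -0.79  0.89] gap 0.0
delta cm [ 0.06  1.01 -0.02] rotvec [ 0.0001 -0.0009 -0.0001]
```

View pics/m8.png

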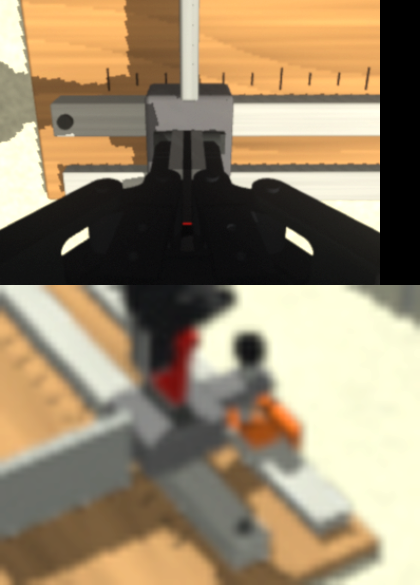

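The lever is now past upright: its top is at (183,335) and was at (140,348). I'll continue to its stop.

Call:
carry_out:
  increments:
    - [0,0.1,0,0,0,0,0]
    - [0,0.2,0,0,0,0,0]
    - [0,0.3,0,0,0,0,0]
    - [0,0.4,0,0,0,0,0]
    - [0,0.5,0,0,0,0,0]

```text
time: 16.37
tool_pos: [0.5543, -0.0518, 0.0727]
ee_rot: [-3.141, -0.001, 1.329]
force: [-2.2, 0.6, -0.4]
finger_gap: -0.001
```

Call:
carry_out:
  increments:
    - [0,0.1,0,0,0,0,0]
    - [0,0.2,0,0,0,0,0]
    - [0,0.3,0,0,0,0,0]
    - [0,0.4,0,0,0,0,0]
    - [0,0.4,0,0,0,0,0]

```text
time: 16.78
tool_pos: [0.5584, -0.0527, 0.0728]
ee_rot: [3.141, -0.001, 1.329]
force: [0.1, 0.5, -1.0]
finger_gap: -0.0
```

```bash
python3 -c "
from h import *
st([50,-121,73])"
```

```text
t 16.78 gauge mm [  44.  -121.6   72.8] Fgauge [-0.05  0.47 -0.96] gap -0.0
delta cm [ 0.06  0.6  -0.02] rotvec [ 0.0001 -0.0009 -0.0001]
```

Call:
carry_out:
  increments:
    - [0,0.08,0,0,0,0,0]
    - [0,0.16,0,0,0,0,0]
    - [0,0.24,0,0,0,0,0]
    - [0,0.3,0,0,0,0,0]
    - [0,0.3,0,0,0,0,0]

```text
time: 17.2
tool_pos: [0.5612, -0.0535, 0.0728]
ee_rot: [3.141, -0.001, 1.329]
force: [-0.8, 0.1, 0.5]
finger_gap: -0.0
```

```bash
python3 -c "
from h import *
st([50,-121,73])"
```

```text
t 17.2 gauge mm [  47.  -121.6   72.8] Fgauge [-0.81 -0.11  0.51] gap -0.0
delta cm [ 0.06  0.3  -0.02] rotvec [ 0.0002 -0.0009 -0.0001]
```

Call:
carry_out:
  increments:
    - [0,0.08,0,0,0,0,0]
    - [0,0.16,0,0,0,0,0]
    - [0,0.24,0,0,0,0,0]
    - [0,0.3,0,0,0,0,0]
    - [0,0.3,0,0,0,0,0]

```text
time: 17.62
tool_pos: [0.5642, -0.0542, 0.0728]
ee_rot: [3.141, -0.001, 1.329]
force: [-1.3, -0.1, 0.2]
finger_gap: 0.002
```

```bash
python3 -c "
from h import *
st([50,-121,73])"
```

```text
t 17.62 gauge mm [  50.  -121.6   72.8] Fgauge [-1.24 -0.41  0.25] gap 0.0
delta cm [ 0.06 -0.   -0.02] rotvec [ 0.0002 -0.0009 -0.0001]
```

Call:
carry_out:
  increments:
    - [0,0.06,0,0,0,0,0]
    - [0,0.12,0,0,0,0,0]
    - [0,0.18,0,0,0,0,0]
    - [0,0.2,0,0,0,0,0]
    - [0,0.2,0,0,0,0,0]

```text
time: 18.03
tool_pos: [0.5651, -0.0544, 0.0725]
ee_rot: [-3.14, -0.001, 1.329]
force: [-9.3, 2.2, 2.5]
finger_gap: -0.006
```

```bash
python3 -c "
from h import *
st([50,-121,73])"
```

```text
t 18.03 gauge mm [  51.  -121.6   72.5] Fgauge [-9.59 -0.09  2.51] gap -0.01
delta cm [ 0.06 -0.1  -0.05] rotvec [-0.0021 -0.0008 -0.0001]
```

The stop is reached: 9.6 N at TCP x=51, where it was predicted. I'll retract straight back, then up and away toward the robot.

Call:
carry_out:
  increments:
    - [0,-0.8,0,0,0,0,0]
    - [0,-2,0,0,0,0,0]
    - [0,-4,-1,0,0,0,0]
    - [0,-6,-4,0,0,0,0]
    - [0,-8,-7,0,0,0,0]

```text
time: 18.45
tool_pos: [0.4865, -0.0351, 0.1426]
ee_rot: [-3.14, -0.001, 1.329]
force: [0.4, 0.0, 0.5]
finger_gap: 0.0
```

Call:
carry_out:
  increments:
    - [1.5,-2,-3,0,0,0,0]
    - [4,-4,-4,0,0,0,0]
    - [7,-6,-4,0,0,0,0]
    - [10,-8,-4,0,0,0,0]
    - [13,-10,-4,0,0,0,0]

```text
time: 18.87
tool_pos: [0.4214, 0.1158, 0.1834]
ee_rot: [3.14, -0.002, 1.328]
force: [0.2, 0.4, 0.2]
finger_gap: 0.003
```

```bash
python3 - <<'E'
from h import *
st();snap('top','t9');snap('side','s9')
a=cv2.imread('pics/t9.png')[162:290,180:360];a=cv2.resize(a,(420,298),interpolation=cv2.INTER_CUBIC);b=cv2.imread('pics/s9.png')[200:250,270:340]
b=cv2.resize(b,(420,300),interpolation=cv2.INTER_CUBIC);cv2.imwrite('pics/m9.png',cv2.convertScaleAbs(np.vstack([a,b]),alpha=1.3))
E
```

```text
t 18.87 gauge mm [-129.3    9.2  183.4] Fgauge [0.08 0.4  0.2 ] gap 0.0
```

View pics/m9.png

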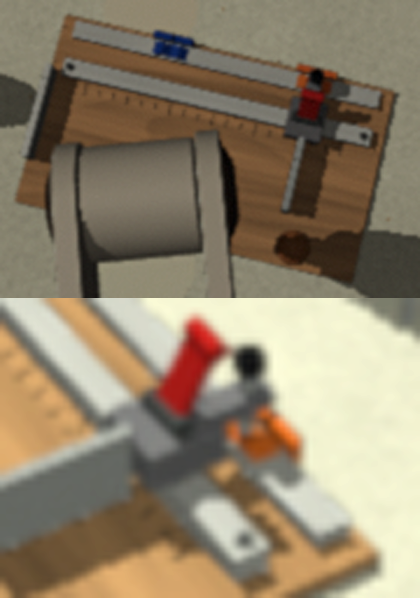

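The lever bar is at (206,335), which matches the locked position. The knob hasn't moved and is centred on the orange clip, and the arm is clear.

```bash
python3 -c "
from h import *
job.job_done();st()"
```

```text
the job is handed in; nothing more can be done
the job is handed in; nothing more can be done
```

The fence sits in the orange clip's notch and the red lock lever is over against its stop. I handed the job in at about 19 s; no verdict is reported.

- **Fence:** I pushed it by its plate toward the orange side. The push rose to about 7 N on the ridge, then dropped to nothing. The plate jumped about 8 mm ahead of the finger, leaving the knob between the two orange ridges. By the top camera the fence stopped within about 1 to 2 mm of the notch's middle, which is no finer than the calibration.
- **Lever:** My first pass slid over the top of the lever without moving it. In the images the finger tips sat about 15–20 mm higher than the reported tool position, and I did not resolve that disagreement. The second pass, lower down, pushed the lever over until it pushed back with 9.6 N at its expected end point.
- **Last check:** In the final pictures the lever leans fully away from the robot, the knob is still over the notch, and the arm is clear with no force on it. The arm hid two of the biscuits, so I did not check that they or the other loose things stayed put. The fingers did not go near them.

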